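# Set out the salsa jars on their saucers

## Task

Set the shop counter for customers: pick out the four squat salsa jars and stand each one upright in the saucer that has the colour of its lid. They are glass, so keep them upright and set them down gently rather than dropping them. Leave the hot-sauce bottle and the tin standing where they are.

Things in the scene. Friction and masses are not known exactly. Their poses are not given: they have to be found in the camera images.
- jar_red: squat glass salsa jar with a red lid, closed: upright round cylinder 54 mm in diameter all the way up (lid and glass flush; the lid is the top 16 mm), 64 mm tall, about 0.2 to 0.37 kg; loose, standing on the counter. Origin: centre of its underside, z up. Any yaw will do.
- jar_green: squat glass salsa jar with a green lid, closed: upright round cylinder 54 mm in diameter all the way up (lid and glass flush; the lid is the top 16 mm), 64 mm tall, about 0.2 to 0.37 kg; loose, standing on the counter. Origin: centre of its underside, z up. Any yaw will do.
- jar_yellow: squat glass salsa jar with a yellow lid, closed: upright round cylinder 54 mm in diameter all the way up (lid and glass flush; the lid is the top 16 mm), 64 mm tall, about 0.2 to 0.37 kg; loose, standing on the counter. Origin: centre of its underside, z up. Any yaw will do.
- jar_blue: squat glass salsa jar with a blue lid, closed: upright round cylinder 54 mm in diameter all the way up (lid and glass flush; the lid is the top 16 mm), 64 mm tall, about 0.2 to 0.37 kg; loose, standing on the counter. Origin: centre of its underside, z up. Any yaw will do.
- saucer_red: red round saucer, fixed to the counter: 92 mm across, raised rim 12 mm high and 4 mm thick, flat inner floor 5 mm above the counter and about 80 mm across. Origin: centre of its underside at counter height, z up.
- saucer_green: green round saucer, fixed to the counter: 92 mm across, raised rim 12 mm high and 4 mm thick, flat inner floor 5 mm above the counter and about 80 mm across. Origin: centre of its underside at counter height, z up.
- saucer_yellow: yellow round saucer, fixed to the counter: 92 mm across, raised rim 12 mm high and 4 mm thick, flat inner floor 5 mm above the counter and about 80 mm across. Origin: centre of its underside at counter height, z up.
- saucer_blue: blue round saucer, fixed to the counter: 92 mm across, raised rim 12 mm high and 4 mm thick, flat inner floor 5 mm above the counter and about 80 mm across. Origin: centre of its underside at counter height, z up.
- bottle: bystander: slim hot-sauce bottle with a red cap, 42 mm in diameter, 110 mm tall, loose, standing among the jars. Origin: centre of its underside. A flat paper pad, a few coins and a spoon, all under 25 mm high and fixed, lie in gaps nearer the middle and can be ignored.
- tin: bystander: food tin with a green side and bare metal top, 66 mm in diameter, 86 mm tall, loose, standing among the jars. Origin: centre of its underside. All other equipment is fixed and stands outside the area of the jars and saucers, along the far edge (from 0.75 m ahead of the robot) and the sides (from 0.5 m left and right); it is up to 0.22 m tall.

How it is judged (in metres and radians):
At the end, for the whole second after the job is handed in: Each of the four jars stands upright (within 0.1 rad), flat on the floor of the saucer of its lid colour, its centre within 16 mm of the saucer's centre, released and at rest (horizontal distance between jar_red and saucer_red below 0.016 m and height (world z) of jar_red between 0.002 and 0.009 m and angle between each of jar_red, jar_green, jar_yellow, jar_blue's own z axis and vertical below 0.1 rad and linear speed of each of jar_red, jar_green, jar_yellow, jar_blue below 0.02 m/s and contact force between each of jar_red, jar_green, jar_yellow, jar_blue and the fingers below 0.1 N and horizontal distance between jar_green and saucer_green below 0.016 m and height (world z) of jar_green between 0.002 and 0.009 m and horizontal distance between jar_yellow and saucer_yellow below 0.016 m and height (world z) of jar_yellow between 0.002 and 0.009 m and horizontal distance between jar_blue and saucer_blue below 0.016 m and height (world z) of jar_blue between 0.002 and 0.009 m); the robot touches nothing.
It fails at once if a jar is tipped over (angle between any of jar_red, jar_green, jar_yellow, jar_blue's own z axis and vertical above 0.6 rad).
It fails at once if a jar is dropped: it falls, out of the fingers, faster than 0.6 m/s (a fall of about 2 cm) ((linear speed of jar_red above 0.6 m/s and contact force between jar_red and the fingers below 0.05 N) or (linear speed of jar_green above 0.6 m/s and contact force between jar_green and the fingers below 0.05 N) or (linear speed of jar_yellow above 0.6 m/s and contact force between jar_yellow and the fingers below 0.05 N) or (linear speed of jar_blue above 0.6 m/s and contact force between jar_blue and the fingers below 0.05 N)).
It fails at once if the bottle or the tin is moved more than 30 mm or knocked over (distance of any of bottle, tin from where it was at the start of the episode above 0.03 m or angle between any of bottle, tin's own z axis and vertical above 0.6 rad).
It also fails if it takes over 115 s, if anything falls off the work surface, if the arm or the gripper's body presses on something with over 40 N, if the wrist force passes 120 N, or if a joint passes its speed limit or range.

## Robot

A 6-joint arm with a two-finger parallel gripper is mounted at the origin on the work surface. World frame = base frame: x ahead of the robot, y to its left, z up, the work surface at z = 0. Lengths are in mm, angles in rad, forces in N, time in s.
With the tool pointing down it reaches from about 375 to 975 mm from the base axis. Payload 3.8 kg.
Tool frame: the origin (TCP) lies at the very end of the fingers, on their centre line; the grasp point (between the pads) lies 19 mm behind it; z points along the fingers, y is the line along which they close (so a half turn about z gives the same grasp; the last joint's range is limited). The gripper opens to 88 mm and grips with 3 to 60 N. Pads are 18 mm wide; open, the fingers measure 123 mm over their backs; the gripper's body (75 mm by 187 mm) begins 45 mm behind the grasp point.
Start: joints at [1.253, 0.264, 1.604, -0, 1.274, -0.037], TCP at [187.057, 648.558, 238.706] pointing down, gripper open.
Joint ranges: [-2.63, 2.63], [-0.94, 2.18], [0.31, 2.57], [-1.31, 4.45], [0, 2.66], [-2.55, 2.55]. Speed limits (rad/s): [2.57, 2.57, 3.14, 3.14, 3.14, 3.14].

## Interface

Orientations are given as a 3x3 rotation matrix whose columns are the frame's x, y, z axes.
In Python, from workcell import sense, viewer, workorder gives the robot as it stands.
- The arm moves only by the tool play_rows, never from a script. Its argument "rows" is a list of rows, each a list of 7 numbers: the finger opening in m, from 0 to 0.0881, then the shift along the tool's x, y, z in m, then the turn, a rotation vector about the tool's x, y, z in degrees. In form: [[grip, x, y, z, wx, wy, wz], ...]. A call has 1 to 12 rows; each row is the pose to reach, as a shift and turn from the pose commanded when the call began, along the tool's axes at that moment; what a row does not reach only later rows make up. A row lasts 1/8 s, in which the tool goes at most 62.5 mm and 10.7 degrees, less where a joint would pass 70% of its speed; a pose out of reach is approached as far as the arm can. A call with a gripper value outside its range is refused whole. The fingers move at their own pace and stop on an object; the grip force is fixed at half the most. Time passes only in rows, so rows that repeat a pose let the fingers close. It gives the time, the measured TCP pose, the force, the opening and the grip force at its end, in the units of the state.
- sense(): the state, without advancing time (a new reading comes with each control period).
- viewer.capture(name): name is "scene" or "top"; returns a dict with "image" (384x512x3 uint8, red, green, blue), "z_map" (384x512 float32, mm along the optical axis (not along the pixel's ray), 0 where there is no reading), "K" (3x3 intrinsics, pixels), "D" ([k1, k2, p1, p2, k3] as OpenCV has them; the pictures are not rectified), "cam_to_world" (4x4, takes a point from camera to world coordinates). Camera axes: x right, y down, z forward; pixel columns grow to the right and rows downward; lengths in mm; the calibration is good to about 2 mm. A picture is of the moment at which its call begins.
- workorder.sign_off(): hands the job in; it is judged then, once.
The state is a dict: "t": time; "joint_positions": joint angles; "dq": joint speeds; "joint_torque": joint torques, N m; "eef_pos": TCP position; "eef_rot": TCP orientation; "wrist_force": force on the tool from outside, world axes, zero at the start; "wrist_torque": the same for the moment, N m; "grip_width": finger opening in mm; "grasp_force": force on a finger pad.
Only numpy, scipy, OpenCV 4.12 (cv2) and the standard library are available. Lean on these libraries where they do the work, as an engineer would, in place of code of your own. Each camera call takes 0.05 s, during which the arm holds its last target. There are 200 camera calls.

## Working session

There is one attempt and no reset: what is moved stays moved. The work goes in short steps, Python scripts to look and compute and a tool call to move; the robot and the scene stay as the last step left them, time stands still between calls to the robot, and variables do not carry over. Pictures are saved under pics/ and viewed, at most 14 in all, crops included, and the job is handed in when it is done.

Besides the shell and the picture viewer there is one more tool, called as name(argument=value, ...), one argument or row to a line, values as JSON. play_rows: Moves the arm, as the interface text tells. Its arguments: {"type":"object","properties":{"rows":{"type":"array"}},"required":["rows"]}

```bash
mkdir -p pics; ls
python3 - <<'E'
from workcell import sense, viewer
import cv2,numpy as np
s=sense()
for k in s: print(k,np.round(s[k],3).tolist() if s[k] is not None else None)
for n in("scene","top"):
    c=viewer.capture(n); cv2.imwrite(f"pics/{n}0.png",c["image"][...,::-1]); print(n,c["K"].tolist(),c["D"],np.round(c["cam_to_world"],3).tolist())
    np.savez(f"{n}0.npz",**c)
E
```

```text
pics
t 0.0
joint_positions [1.253, 0.265, 1.605, -0.0, 1.274, -0.037]
dq [-0.001, -0.0, -0.002, 0.0, 0.001, -0.001]
joint_torque [0.0, -50.21, -35.688, 0.073, 0.029, -0.0]
eef_pos [186.844, 647.909, 237.411]
eef_rot [[-0.961, 0.277, -0.001], [0.277, 0.961, -0.002], [0.0, -0.002, -1.0]]
wrist_force [0.693, -0.373, -0.363]
wrist_torque [0.0, 0.014, -0.013]
grasp_force 0.0
grip_width 88.022
scene [[377.8994309859838, 0.0, 259.92753444537027], [0.0, 377.8994309859838, 188.83131606479878], [0.0, 0.0, 1.0]] [-0.11496602  0.          0.          0.          0.        ] [[0.122, 0.753, -0.646, 1108.053], [0.992, -0.105, 0.065, -51.773], [-0.018, -0.649, -0.76, 728.158], [0.0, 0.0, 0.0, 1.0]]
top [[416.2949382735445, 0.0, 254.93989264630235], [0.0, 416.2949382735445, 199.35034249107608], [0.0, 0.0, 1.0]] [-0.14950567  0.          0.          0.          0.        ] [[0.002, -0.991, 0.132, 393.675], [-1.0, -0.005, -0.017, 2.44], [0.018, -0.132, -0.991, 1100.42], [0.0, 0.0, 0.0, 1.0]]
```

View pics/top0.png

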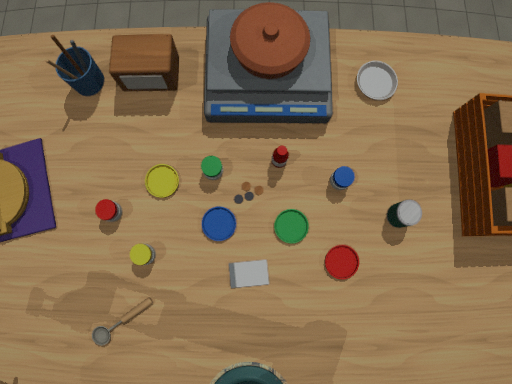

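View pics/scene0.png

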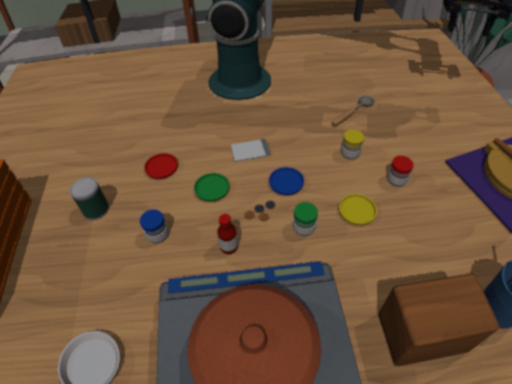

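The top view shows lids at red (107,210), green (212,167), yellow (141,254) and blue (343,178). The saucers are at yellow (162,181), blue (219,224), green (291,227) and red (342,262). The bottle is at (281,155) and the tin at (405,213). The scene view shows the same layout from the far side.

```bash
cat > h.py <<'E'
import cv2,numpy as np
HUE={'red':[(0,6),(174,180)],'green':[(50,85)],'yellow':[(25,34)],'blue':[(105,125)]}
def world(c):
    h,w=c["z_map"].shape
    uv=np.stack(np.meshgrid(np.arange(w),np.arange(h)),-1).reshape(-1,1,2).astype(np.float64)
    n=cv2.undistortPoints(uv,c["K"],c["D"]).reshape(h,w,2)
    z=c["z_map"][...,None]
    P=np.concatenate([n*z,z],-1); T=c["cam_to_world"]
    return P@T[:3,:3].T+T[:3,3]
def blobs(c):
    W=world(c); hsv=cv2.cvtColor(c["image"],cv2.COLOR_RGB2HSV); out=[]
    for k,rs in HUE.items():
        m=np.zeros(hsv.shape[:2],np.uint8)
        for a,b in rs: m|=cv2.inRange(hsv,(a,120,60),(b,255,255))
        m[(c["z_map"]<=0)|(W[...,0]<330)|(W[...,0]>730)|(abs(W[...,1])>480)]=0
        n,l,st,ce=cv2.connectedComponentsWithStats(m)
        for i in range(1,n):
            if st[i,4]<60: continue
            p=W[l==i]; top=np.percentile(p[:,2],80); q=p[p[:,2]>top-5] if top>30 else p
            (x,y),r=cv2.minEnclosingCircle(q[:,:2].astype(np.float32))
            out.append((k,st[i,4],np.round(ce[i]).tolist(),round(float(top)),round(x),round(y),round(r),np.round(q.mean(0)).tolist(),))
    return out
E
python3 - <<'E'
from h import *
for n in("top","scene"):
    print(n)
    for b in blobs(dict(np.load(n+"0.npz"))): print(*b)
E
```

```text
top
red 170 [281.0, 154.0] 110 648 -80 12 [647.0, -80.0, 109.0]
red 354 [106.0, 209.0] 64 505 365 27 [505.0, 365.0, 63.0]
red 920 [342.0, 262.0] 8 375 -245 46 [375.0, -246.0, 5.0]
green 327 [211.0, 166.0] 65 618 96 27 [618.0, 96.0, 63.0]
green 882 [291.0, 226.0] 7 469 -112 45 [470.0, -112.0, 5.0]
yellow 907 [161.0, 180.0] 8 591 235 48 [590.0, 234.0, 5.0]
yellow 366 [140.0, 254.0] 65 393 271 27 [393.0, 271.0, 63.0]
blue 318 [344.0, 176.0] 65 593 -243 26 [593.0, -243.0, 63.0]
blue 896 [218.0, 223.0] 7 475 79 45 [475.0, 80.0, 5.0]
scene
red 651 [161.0, 166.0] 9 375 -241 48 [375.0, -244.0, 6.0]
red 311 [402.0, 165.0] 65 507 365 28 [509.0, 365.0, 64.0]
red 336 [226.0, 228.0] 109 650 -80 12 [651.0, -80.0, 110.0]
green 733 [211.0, 187.0] 8 471 -111 45 [471.0, -111.0, 7.0]
green 391 [305.0, 213.0] 65 621 96 26 [623.0, 96.0, 64.0]
yellow 229 [353.0, 137.0] 65 395 272 27 [397.0, 272.0, 64.0]
yellow 874 [357.0, 209.0] 8 591 234 45 [590.0, 235.0, 7.0]
blue 703 [286.0, 181.0] 8 477 79 45 [476.0, 80.0, 7.0]
blue 379 [151.0, 220.0] 65 596 -243 26 [598.0, -243.0, 64.0]
```

play_rows(
  rows=[
    [0.088, -0.0385, -0.0184, 0, 0, 0, 7.4],
    [0.088, -0.077, -0.0368, 0, 0, 0, 14.8],
    [0.088, -0.1155, -0.0552, 0, 0, 0, 22.2],
    [0.088, -0.154, -0.0736, 0, 0, 0, 29.6],
    [0.088, -0.1925, -0.092, 0, 0, 0, 37],
    [0.088, -0.231, -0.1104, 0, 0, 0, 44.4],
    [0.088, -0.2695, -0.1288, 0, 0, 0, 51.8],
    [0.088, -0.308, -0.1472, 0, 0, 0, 59.2],
    [0.088, -0.3465, -0.1656, 0, 0, 0, 66.6],
    [0.088, -0.385, -0.184, 0, 0, 0, 73.9],
    [0.088, -0.385, -0.184, 0, 0, 0, 73.9],
    [0.088, -0.385, -0.184, 0, 0, 0, 73.9],
  ],
)

```text
t: 1.6
eef_pos: [505.5, 365.1, 238.2]
eef_rot: [[-0.001, 1.0, -0.001], [1.0, 0.001, -0.0], [-0.0, -0.001, -1.0]]
wrist_force: [-0.6, 0.5, -0.2]
grip_width: 88.2
grasp_force: 0.0
```

Run:
```python
from workcell import sense
s=sense();print(s['t'],s['eef_pos'],s['wrist_force']);print(s['eef_rot'])
```

```text
1.6 [505.45663659 365.09385453 238.15525202] [-0.56024663  0.5279727  -0.1761923 ]
[[-6.39814496e-04  9.99998922e-01 -1.32150299e-03]
 [ 9.99999789e-01  6.39659683e-04 -1.17569000e-04]
 [-1.16723561e-04 -1.32157793e-03 -9.99999120e-01]]
```

play_rows(
  rows=[
    [0.088, 0, 0, 0.04, 0, 0, 0],
    [0.088, 0, 0, 0.08, 0, 0, 0],
    [0.088, 0, 0, 0.12, 0, 0, 0],
    [0.088, 0, 0, 0.155, 0, 0, 0],
    [0.088, 0, 0, 0.185, 0, 0, 0],
    [0.088, 0, 0, 0.205, 0, 0, 0],
    [0.088, 0, 0, 0.216, 0, 0, 0],
    [0.088, 0, 0, 0.216, 0, 0, 0],
    [0.05, 0, 0, 0.216, 0, 0, 0],
    [0.05, 0, 0, 0.216, 0, 0, 0],
    [0.05, 0, 0, 0.216, 0, 0, 0],
    [0.05, 0, 0, 0.216, 0, 0, 0],
  ],
)

```text
t: 3.1
eef_pos: [506.2, 365.2, 23.3]
eef_rot: [[-0.0, 1.0, 0.0], [1.0, 0.0, 0.0], [0.0, 0.0, -1.0]]
wrist_force: [-0.8, -0.4, 2.6]
grip_width: 53.4
grasp_force: 30.0
```

play_rows(
  rows=[
    [0.04, 0, 0, 0, 0, 0, 0],
    [0.04, 0, 0, -0.005, 0, 0, 0],
    [0.04, 0, 0, -0.015, 0, 0, 0],
    [0.04, 0, 0, -0.03, 0, 0, 0],
    [0.04, 0, 0, -0.05, 0, 0, 0],
    [0.04, 0, 0, -0.075, 0, 0, 0],
    [0.04, 0, 0, -0.1, 0, 0, 0],
    [0.04, 0, 0, -0.12, 0, 0, 0],
    [0.04, 0, 0, -0.13, 0, 0, 0],
    [0.04, 0, 0, -0.13, 0, 0, 0],
  ],
)

```text
t: 4.35
eef_pos: [506.4, 365.4, 153.8]
eef_rot: [[-0.0, 1.0, 0.001], [1.0, 0.0, 0.001], [0.001, 0.001, -1.0]]
wrist_force: [0.7, 0.0, -2.5]
grip_width: 53.1
grasp_force: 30.0
```

play_rows(
  rows=[
    [0.04, -0.02, -0.004, 0, 0, 0, 0],
    [0.04, -0.06, -0.013, 0, 0, 0, 0],
    [0.04, -0.11, -0.024, 0, 0, 0, 0],
    [0.04, -0.16, -0.034, 0, 0, 0, 0],
    [0.04, -0.21, -0.045, 0, 0, 0, 0],
    [0.04, -0.26, -0.056, 0, 0, 0, 0],
    [0.04, -0.31, -0.067, 0, 0, 0, 0],
    [0.04, -0.36, -0.078, 0, 0, 0, 0],
    [0.04, -0.41, -0.088, 0, 0, 0, 0],
    [0.04, -0.46, -0.099, 0, 0, 0, 0],
    [0.04, -0.51, -0.11, 0, 0, 0, 0],
    [0.04, -0.55, -0.118, 0, 0, 0, 0],
  ],
)

```text
t: 5.85
eef_pos: [385.5, -186.5, 151.4]
eef_rot: [[0.001, 1.0, -0.002], [1.0, -0.001, 0.001], [0.001, -0.002, -1.0]]
wrist_force: [0.7, -0.6, -1.4]
grip_width: 53.3
grasp_force: 30.0
```

play_rows(
  rows=[
    [0.04, -0.035, -0.008, 0, 0, 0, 0],
    [0.04, -0.055, -0.012, 0, 0, 0, 0],
    [0.04, -0.059, -0.013, 0, 0, 0, 0],
    [0.04, -0.059, -0.013, 0, 0, 0, 0],
    [0.04, -0.059, -0.013, 0, 0, 0, 0],
  ],
)

```text
t: 6.48
eef_pos: [374.8, -243.0, 152.3]
eef_rot: [[-0.001, 1.0, -0.001], [1.0, 0.001, 0.001], [0.001, -0.001, -1.0]]
wrist_force: [-0.9, 0.2, -3.0]
grip_width: 53.3
grasp_force: 30.0
```

play_rows(
  rows=[
    [0.04, 0, 0.0005, 0.015, 0, 0, 0],
    [0.04, 0, 0.0005, 0.045, 0, 0, 0],
    [0.04, 0, 0.0005, 0.075, 0, 0, 0],
    [0.04, 0, 0.0005, 0.1, 0, 0, 0],
    [0.04, 0, 0.0005, 0.114, 0, 0, 0],
    [0.04, 0, 0.0005, 0.119, 0, 0, 0],
    [0.04, 0, 0.0005, 0.121, 0, 0, 0],
    [0.04, 0, 0.0005, 0.122, 0, 0, 0],
    [0.04, 0, 0.0005, 0.123, 0, 0, 0],
    [0.04, 0, 0.0005, 0.123, 0, 0, 0],
  ],
)

```text
t: 7.72
eef_pos: [375.9, -244.2, 30.1]
eef_rot: [[-0.0, 1.0, 0.001], [1.0, 0.0, -0.0], [-0.0, 0.001, -1.0]]
wrist_force: [-0.4, -0.1, -3.2]
grip_width: 53.3
grasp_force: 30.0
```

play_rows(
  rows=[
    [0.04, 0, 0, 0.001, 0, 0, 0],
    [0.04, 0, 0, 0.0015, 0, 0, 0],
    [0.04, 0, 0, 0.0015, 0, 0, 0],
  ],
)

```text
t: 8.1
eef_pos: [375.6, -244.0, 28.3]
eef_rot: [[-0.0, 1.0, -0.0], [1.0, 0.0, -0.0], [-0.0, -0.0, -1.0]]
wrist_force: [-0.0, -0.6, -1.5]
grip_width: 53.4
grasp_force: 30.0
```

play_rows(
  rows=[
    [0.04, 0, 0, 0.0005, 0, 0, 0],
    [0.04, 0, 0, 0.001, 0, 0, 0],
    [0.04, 0, 0, 0.001, 0, 0, 0],
  ],
)

```text
t: 8.48
eef_pos: [375.7, -244.0, 28.2]
eef_rot: [[-0.0, 1.0, -0.0], [1.0, 0.0, 0.0], [0.0, -0.0, -1.0]]
wrist_force: [-3.6, 2.3, 8.8]
grip_width: 53.3
grasp_force: 30.0
```

play_rows(
  rows=[
    [0.06, 0, 0, 0, 0, 0, 0],
    [0.07, 0, 0, 0, 0, 0, 0],
    [0.088, 0, 0, 0, 0, 0, 0],
    [0.088, 0, 0, 0, 0, 0, 0],
    [0.088, 0, 0, -0.015, 0, 0, 0],
    [0.088, 0, 0, -0.04, 0, 0, 0],
    [0.088, 0, 0, -0.08, 0, 0, 0],
    [0.088, 0, 0, -0.12, 0, 0, 0],
    [0.088, 0, 0, -0.15, 0, 0, 0],
    [0.088, 0, 0, -0.15, 0, 0, 0],
  ],
)

```text
t: 9.72
eef_pos: [377.6, -245.4, 181.1]
eef_rot: [[-0.0, 1.0, 0.006], [1.0, 0.0, -0.004], [-0.004, 0.006, -1.0]]
wrist_force: [-0.6, 0.2, -0.3]
grip_width: 88.1
grasp_force: 0.0
```

play_rows(
  rows=[
    [0.088, 0, 0.03, 0, 0, 0, 0],
    [0.088, 0, 0.08, 0, 0, 0, 0],
    [0.088, 0, 0.13, 0, 0, 0, 0],
    [0.088, 0.001, 0.175, 0, 0, 0, 0],
    [0.088, 0.001, 0.208, 0, 0, 0, 0],
    [0.088, 0.001, 0.219, 0, 0, 0, 0],
    [0.088, 0.001, 0.219, 0, 0, 0, 0],
    [0.088, 0.001, 0.219, 0, 0, 0, 0],
  ],
)

```text
t: 10.72
eef_pos: [593.2, -242.9, 176.7]
eef_rot: [[0.0, 1.0, -0.002], [1.0, -0.0, 0.0], [0.0, -0.002, -1.0]]
wrist_force: [-0.5, 0.5, -0.1]
grip_width: 87.9
grasp_force: 0.0
```

Run:
```python
from workcell import sense,viewer
from h import *
s=sense();print(s['t'],np.round(s['eef_pos'],1),np.round(s['eef_rot'],4).tolist())
for n in("top","scene"):
    print(n)
    for b in blobs(viewer.capture(n)): print(*b)
```

```text
10.725 [ 593.2 -242.9  176.7] [[0.0002, 1.0, -0.0015], [1.0, -0.0002, 0.0004], [0.0004, -0.0015, -1.0]]
top
red 204 [280.0, 154.0] 109 647 -80 13 [647.0, -80.0, 109.0]
red 133 [330.0, 257.0] 11 403 -165 67 [388.0, -211.0, 20.0]
green 319 [211.0, 166.0] 65 618 97 26 [618.0, 96.0, 63.0]
green 877 [291.0, 226.0] 7 469 -112 45 [469.0, -112.0, 5.0]
yellow 909 [161.0, 180.0] 8 591 235 48 [590.0, 234.0, 5.0]
yellow 371 [140.0, 254.0] 65 394 271 27 [393.0, 271.0, 63.0]
blue 299 [343.0, 176.0] 65 551 -200 87 [593.0, -241.0, 65.0]
blue 894 [218.0, 223.0] 7 475 79 45 [475.0, 79.0, 5.0]
scene
red 576 [159.0, 161.0] 68 450 -240 100 [383.0, -242.0, 70.0]
red 355 [226.0, 228.0] 109 650 -79 12 [651.0, -79.0, 109.0]
green 735 [211.0, 187.0] 8 471 -111 45 [471.0, -111.0, 7.0]
green 396 [305.0, 213.0] 65 621 96 27 [623.0, 96.0, 64.0]
yellow 229 [353.0, 137.0] 65 396 271 27 [397.0, 272.0, 63.0]
yellow 885 [357.0, 209.0] 8 592 235 46 [590.0, 235.0, 7.0]
blue 705 [286.0, 181.0] 8 477 79 45 [476.0, 80.0, 7.0]
blue 388 [152.0, 220.0] 65 596 -243 26 [598.0, -242.0, 64.0]
```

play_rows(
  rows=[
    [0.088, 0, 0, 0.03, 0, 0, 0],
    [0.088, 0, 0.001, 0.07, 0, 0, 0],
    [0.088, 0, 0.001, 0.105, 0, 0, 0],
    [0.088, 0, 0.001, 0.13, 0, 0, 0],
    [0.088, 0, 0.001, 0.147, 0, 0, 0],
    [0.088, 0, 0.001, 0.155, 0, 0, 0],
    [0.088, 0, 0.001, 0.155, 0, 0, 0],
    [0.05, 0, 0.001, 0.155, 0, 0, 0],
    [0.05, 0, 0.001, 0.155, 0, 0, 0],
    [0.05, 0, 0.001, 0.155, 0, 0, 0],
    [0.04, 0, 0.001, 0.155, 0, 0, 0],
    [0.04, 0, 0.001, 0.155, 0, 0, 0],
  ],
)

```text
t: 12.32
eef_pos: [595.3, -242.9, 22.6]
eef_rot: [[-0.0, 1.0, -0.001], [1.0, 0.0, 0.0], [0.0, -0.001, -1.0]]
wrist_force: [-3.9, 0.6, 4.6]
grip_width: 53.5
grasp_force: 30.0
```

play_rows(
  rows=[
    [0.04, 0, 0, 0, 0, 0, 0],
    [0.04, 0, 0, -0.005, 0, 0, 0],
    [0.04, 0, 0, -0.015, 0, 0, 0],
    [0.04, 0, 0, -0.03, 0, 0, 0],
    [0.04, 0, 0, -0.05, 0, 0, 0],
    [0.04, 0, 0, -0.075, 0, 0, 0],
    [0.04, 0, 0, -0.1, 0, 0, 0],
    [0.04, 0, 0, -0.12, 0, 0, 0],
    [0.04, 0, 0, -0.13, 0, 0, 0],
    [0.04, 0, 0, -0.13, 0, 0, 0],
  ],
)

```text
t: 13.58
eef_pos: [596.1, -243.1, 153.3]
eef_rot: [[-0.0, 1.0, 0.002], [1.0, 0.0, -0.001], [-0.001, 0.002, -1.0]]
wrist_force: [0.1, 0.5, -1.9]
grip_width: 53.4
grasp_force: 29.9
```

play_rows(
  rows=[
    [0.04, 0.02, -0.007, 0, 0, 0, 0],
    [0.04, 0.06, -0.022, 0, 0, 0, 0],
    [0.04, 0.11, -0.041, 0, 0, 0, 0],
    [0.04, 0.16, -0.059, 0, 0, 0, 0],
    [0.04, 0.21, -0.078, 0, 0, 0, 0],
    [0.04, 0.26, -0.096, 0, 0, 0, 0],
    [0.04, 0.3, -0.111, 0, 0, 0, 0],
    [0.04, 0.318, -0.118, 0, 0, 0, 0],
    [0.04, 0.3225, -0.1195, 0, 0, 0, 0],
    [0.04, 0.3225, -0.1195, 0, 0, 0, 0],
    [0.04, 0.3225, -0.1195, 0, 0, 0, 0],
  ],
)

```text
t: 14.95
eef_pos: [476.1, 79.0, 152.0]
eef_rot: [[0.001, 1.0, -0.0], [1.0, -0.001, -0.0], [-0.0, -0.0, -1.0]]
wrist_force: [-0.0, -1.2, -2.0]
grip_width: 53.2
grasp_force: 29.9
```

play_rows(
  rows=[
    [0.04, 0, 0, 0.015, 0, 0, 0],
    [0.04, 0, 0, 0.045, 0, 0, 0],
    [0.04, 0, 0, 0.075, 0, 0, 0],
    [0.04, 0, 0, 0.1, 0, 0, 0],
    [0.04, 0, 0, 0.114, 0, 0, 0],
    [0.04, 0, 0, 0.119, 0, 0, 0],
    [0.04, 0, 0, 0.122, 0, 0, 0],
    [0.04, 0, 0, 0.123, 0, 0, 0],
    [0.04, 0, 0, 0.124, 0, 0, 0],
    [0.04, 0, 0, 0.125, 0, 0, 0],
    [0.04, 0, 0, 0.125, 0, 0, 0],
    [0.04, 0, 0, 0.125, 0, 0, 0],
  ],
)

```text
t: 16.45
eef_pos: [476.5, 79.7, 27.6]
eef_rot: [[-0.0, 1.0, 0.001], [1.0, 0.0, 0.0], [0.0, 0.001, -1.0]]
wrist_force: [1.0, 0.4, -0.4]
grip_width: 53.3
grasp_force: 30.0
```

play_rows(
  rows=[
    [0.04, 0, 0, 0.0003, 0, 0, 0],
    [0.04, 0, 0, 0.0007, 0, 0, 0],
    [0.04, 0, 0, 0.0007, 0, 0, 0],
  ],
)

```text
t: 16.82
eef_pos: [476.5, 79.7, 27.6]
eef_rot: [[-0.0, 1.0, 0.001], [1.0, 0.0, 0.0], [0.0, 0.001, -1.0]]
wrist_force: [-1.7, -0.2, 7.3]
grip_width: 53.3
grasp_force: 30.0
```

play_rows(
  rows=[
    [0.06, 0, 0, 0, 0, 0, 0],
    [0.07, 0, 0, 0, 0, 0, 0],
    [0.088, 0, 0, 0, 0, 0, 0],
    [0.088, 0, 0, 0, 0, 0, 0],
    [0.088, 0, 0, -0.015, 0, 0, 0],
    [0.088, 0, 0, -0.04, 0, 0, 0],
    [0.088, 0, 0, -0.08, 0, 0, 0],
    [0.088, 0, 0, -0.12, 0, 0, 0],
    [0.088, 0, 0, -0.15, 0, 0, 0],
    [0.088, 0, 0, -0.15, 0, 0, 0],
  ],
)

```text
t: 18.08
eef_pos: [478.5, 79.9, 180.5]
eef_rot: [[-0.0, 1.0, 0.008], [1.0, 0.0, 0.001], [0.001, 0.008, -1.0]]
wrist_force: [0.3, 0.1, -0.3]
grip_width: 88.1
grasp_force: 0.0
```

play_rows(
  rows=[
    [0.088, 0.02, -0.008, 0, 0, 0, 0],
    [0.088, 0.06, -0.025, 0, 0, 0, 0],
    [0.088, 0.105, -0.045, 0, 0, 0, 0],
    [0.088, 0.15, -0.064, 0, 0, 0, 0],
    [0.088, 0.18, -0.077, 0, 0, 0, 0],
    [0.088, 0.1915, -0.0815, 0, 0, 0, 0],
    [0.088, 0.1915, -0.0815, 0, 0, 0, 0],
    [0.088, 0.1915, -0.0815, 0, 0, 0, 0],
  ],
)

```text
t: 19.08
eef_pos: [394.8, 270.1, 176.1]
eef_rot: [[0.001, 1.0, -0.0], [1.0, -0.001, -0.001], [-0.001, -0.0, -1.0]]
wrist_force: [0.5, -0.2, -0.1]
grip_width: 88.0
grasp_force: 0.0
```

play_rows(
  rows=[
    [0.088, 0.0005, 0, 0.03, 0, 0, 0],
    [0.088, 0.0005, 0, 0.07, 0, 0, 0],
    [0.088, 0.0005, 0, 0.105, 0, 0, 0],
    [0.088, 0.0005, 0, 0.13, 0, 0, 0],
    [0.088, 0.0005, 0, 0.147, 0, 0, 0],
    [0.088, 0.0005, 0, 0.154, 0, 0, 0],
    [0.088, 0.0005, 0, 0.154, 0, 0, 0],
    [0.05, 0.0005, 0, 0.154, 0, 0, 0],
    [0.05, 0.0005, 0, 0.154, 0, 0, 0],
    [0.05, 0.0005, 0, 0.154, 0, 0, 0],
    [0.04, 0.0005, 0, 0.154, 0, 0, 0],
    [0.04, 0.0005, 0, 0.154, 0, 0, 0],
  ],
)

```text
t: 20.58
eef_pos: [394.4, 271.7, 22.9]
eef_rot: [[-0.0, 1.0, -0.0], [1.0, 0.0, 0.0], [0.0, -0.0, -1.0]]
wrist_force: [-2.6, -0.5, 3.7]
grip_width: 53.5
grasp_force: 30.0
```

play_rows(
  rows=[
    [0.04, 0, 0, 0, 0, 0, 0],
    [0.04, 0, 0, -0.005, 0, 0, 0],
    [0.04, 0, 0, -0.015, 0, 0, 0],
    [0.04, 0, 0, -0.03, 0, 0, 0],
    [0.04, 0, 0, -0.05, 0, 0, 0],
    [0.04, 0, 0, -0.075, 0, 0, 0],
    [0.04, 0, 0, -0.1, 0, 0, 0],
    [0.04, 0, 0, -0.12, 0, 0, 0],
    [0.04, 0, 0, -0.13, 0, 0, 0],
    [0.04, 0, 0, -0.13, 0, 0, 0],
  ],
)

```text
t: 21.82
eef_pos: [395.1, 271.9, 153.6]
eef_rot: [[-0.0, 1.0, 0.002], [1.0, 0.0, 0.001], [0.001, 0.002, -1.0]]
wrist_force: [0.3, -0.2, -2.0]
grip_width: 53.1
grasp_force: 29.9
```

play_rows(
  rows=[
    [0.04, -0.003, 0.015, 0, 0, 0, 0],
    [0.04, -0.01, 0.05, 0, 0, 0, 0],
    [0.04, -0.018, 0.095, 0, 0, 0, 0],
    [0.04, -0.027, 0.14, 0, 0, 0, 0],
    [0.04, -0.034, 0.178, 0, 0, 0, 0],
    [0.04, -0.037, 0.193, 0, 0, 0, 0],
    [0.04, -0.037, 0.1965, 0, 0, 0, 0],
    [0.04, -0.037, 0.1965, 0, 0, 0, 0],
    [0.04, -0.037, 0.1965, 0, 0, 0, 0],
  ],
)

```text
t: 22.95
eef_pos: [589.8, 234.9, 152.4]
eef_rot: [[-0.001, 1.0, -0.001], [1.0, 0.001, -0.0], [-0.0, -0.001, -1.0]]
wrist_force: [-0.4, -0.6, -3.1]
grip_width: 53.2
grasp_force: 29.9
```

play_rows(
  rows=[
    [0.04, 0, 0, 0.015, 0, 0, 0],
    [0.04, 0, 0, 0.045, 0, 0, 0],
    [0.04, 0, 0, 0.075, 0, 0, 0],
    [0.04, 0, 0, 0.1, 0, 0, 0],
    [0.04, 0, 0, 0.114, 0, 0, 0],
    [0.04, 0, 0, 0.119, 0, 0, 0],
    [0.04, 0, 0, 0.122, 0, 0, 0],
    [0.04, 0, 0, 0.123, 0, 0, 0],
    [0.04, 0, 0, 0.124, 0, 0, 0],
    [0.04, 0, 0, 0.125, 0, 0, 0],
    [0.04, 0, 0, 0.125, 0, 0, 0],
    [0.04, 0, 0, 0.125, 0, 0, 0],
  ],
)

```text
t: 24.45
eef_pos: [591.4, 234.7, 27.9]
eef_rot: [[-0.0, 1.0, 0.001], [1.0, 0.0, 0.0], [0.0, 0.001, -1.0]]
wrist_force: [0.2, 0.0, -0.9]
grip_width: 53.0
grasp_force: 30.0
```

play_rows(
  rows=[
    [0.04, 0, 0, 0.0003, 0, 0, 0],
    [0.04, 0, 0, 0.0007, 0, 0, 0],
    [0.04, 0, 0, 0.0007, 0, 0, 0],
  ],
)

```text
t: 24.82
eef_pos: [591.5, 234.7, 27.9]
eef_rot: [[-0.0, 1.0, 0.001], [1.0, 0.0, 0.0], [0.0, 0.001, -1.0]]
wrist_force: [-1.2, -0.3, 5.8]
grip_width: 53.2
grasp_force: 30.0
```

play_rows(
  rows=[
    [0.06, 0, 0, 0, 0, 0, 0],
    [0.07, 0, 0, 0, 0, 0, 0],
    [0.088, 0, 0, 0, 0, 0, 0],
    [0.088, 0, 0, 0, 0, 0, 0],
    [0.088, 0, 0, -0.015, 0, 0, 0],
    [0.088, 0, 0, -0.04, 0, 0, 0],
    [0.088, 0, 0, -0.08, 0, 0, 0],
    [0.088, 0, 0, -0.12, 0, 0, 0],
    [0.088, 0, 0, -0.15, 0, 0, 0],
    [0.088, 0, 0, -0.15, 0, 0, 0],
  ],
)

```text
t: 26.08
eef_pos: [593.5, 235.5, 181.5]
eef_rot: [[-0.0, 1.0, 0.008], [1.0, 0.0, 0.003], [0.003, 0.008, -1.0]]
wrist_force: [0.5, 0.2, -0.3]
grip_width: 87.8
grasp_force: 0.0
```

play_rows(
  rows=[
    [0.088, -0.02, 0.004, 0, 0, 0, 0],
    [0.088, -0.06, 0.012, 0, 0, 0, 0],
    [0.088, -0.1, 0.02, 0, 0, 0, 0],
    [0.088, -0.13, 0.027, 0, 0, 0, 0],
    [0.088, -0.1385, 0.0285, 0, 0, 0, 0],
    [0.088, -0.1385, 0.0285, 0, 0, 0, 0],
    [0.088, -0.1385, 0.0285, 0, 0, 0, 0],
  ],
)

```text
t: 26.95
eef_pos: [619.0, 96.8, 176.2]
eef_rot: [[-0.001, 1.0, -0.001], [1.0, 0.001, 0.0], [0.0, -0.001, -1.0]]
wrist_force: [0.5, -0.5, 0.1]
grip_width: 88.0
grasp_force: 0.0
```

play_rows(
  rows=[
    [0.088, 0, 0, 0.03, 0, 0, 0],
    [0.088, 0, 0, 0.07, 0, 0, 0],
    [0.088, 0, 0, 0.105, 0, 0, 0],
    [0.088, 0, 0, 0.13, 0, 0, 0],
    [0.088, 0, 0, 0.147, 0, 0, 0],
    [0.088, 0, 0, 0.154, 0, 0, 0],
    [0.088, 0, 0, 0.154, 0, 0, 0],
    [0.05, 0, 0, 0.154, 0, 0, 0],
    [0.05, 0, 0, 0.154, 0, 0, 0],
    [0.05, 0, 0, 0.154, 0, 0, 0],
    [0.04, 0, 0, 0.154, 0, 0, 0],
    [0.04, 0, 0, 0.154, 0, 0, 0],
  ],
)

```text
t: 28.45
eef_pos: [619.5, 96.0, 23.3]
eef_rot: [[-0.0, 1.0, -0.0], [1.0, 0.0, -0.0], [-0.0, -0.0, -1.0]]
wrist_force: [-1.0, -0.7, 4.0]
grip_width: 53.2
grasp_force: 30.0
```

play_rows(
  rows=[
    [0.04, 0, 0, 0, 0, 0, 0],
    [0.04, 0, 0, -0.005, 0, 0, 0],
    [0.04, 0, 0, -0.015, 0, 0, 0],
    [0.04, 0, 0, -0.03, 0, 0, 0],
    [0.04, 0, 0, -0.05, 0, 0, 0],
    [0.04, 0, 0, -0.075, 0, 0, 0],
    [0.04, 0, 0, -0.1, 0, 0, 0],
    [0.04, 0, 0, -0.12, 0, 0, 0],
    [0.04, 0, 0, -0.13, 0, 0, 0],
    [0.04, 0, 0, -0.13, 0, 0, 0],
  ],
)

```text
t: 29.7
eef_pos: [620.1, 96.1, 153.9]
eef_rot: [[-0.0, 1.0, 0.002], [1.0, 0.0, 0.0], [0.0, 0.002, -1.0]]
wrist_force: [0.0, 0.5, -4.0]
grip_width: 53.4
grasp_force: 30.0
```

play_rows(
  rows=[
    [0.04, -0.012, -0.009, 0, 0, 0, 0],
    [0.04, -0.04, -0.029, 0, 0, 0, 0],
    [0.04, -0.08, -0.057, 0, 0, 0, 0],
    [0.04, -0.12, -0.086, 0, 0, 0, 0],
    [0.04, -0.16, -0.115, 0, 0, 0, 0],
    [0.04, -0.19, -0.137, 0, 0, 0, 0],
    [0.04, -0.204, -0.147, 0, 0, 0, 0],
    [0.04, -0.208, -0.1495, 0, 0, 0, 0],
    [0.04, -0.208, -0.1495, 0, 0, 0, 0],
    [0.04, -0.208, -0.1495, 0, 0, 0, 0],
  ],
)

```text
t: 30.95
eef_pos: [470.7, -111.3, 152.8]
eef_rot: [[-0.001, 1.0, 0.0], [1.0, 0.001, 0.0], [0.0, 0.0, -1.0]]
wrist_force: [-0.2, -0.4, -3.6]
grip_width: 53.5
grasp_force: 30.0
```

play_rows(
  rows=[
    [0.04, 0, 0, 0.015, 0, 0, 0],
    [0.04, 0, 0, 0.045, 0, 0, 0],
    [0.04, 0, 0, 0.075, 0, 0, 0],
    [0.04, 0, 0, 0.1, 0, 0, 0],
    [0.04, 0, 0, 0.114, 0, 0, 0],
    [0.04, 0, 0, 0.119, 0, 0, 0],
    [0.04, 0, 0, 0.122, 0, 0, 0],
    [0.04, 0, 0, 0.123, 0, 0, 0],
    [0.04, 0, 0, 0.124, 0, 0, 0],
    [0.04, 0, 0, 0.125, 0, 0, 0],
    [0.04, 0, 0, 0.125, 0, 0, 0],
    [0.04, 0, 0, 0.125, 0, 0, 0],
  ],
)

```text
t: 32.45
eef_pos: [470.5, -112.1, 28.3]
eef_rot: [[-0.0, 1.0, 0.001], [1.0, 0.0, -0.0], [-0.0, 0.001, -1.0]]
wrist_force: [-0.3, 0.3, -0.8]
grip_width: 53.5
grasp_force: 30.0
```

play_rows(
  rows=[
    [0.04, 0, 0, 0.0003, 0, 0, 0],
    [0.04, 0, 0, 0.0007, 0, 0, 0],
    [0.04, 0, 0, 0.0007, 0, 0, 0],
  ],
)

```text
t: 32.83
eef_pos: [470.6, -112.1, 28.2]
eef_rot: [[-0.0, 1.0, 0.001], [1.0, 0.0, -0.0], [-0.0, 0.001, -1.0]]
wrist_force: [-2.0, -0.1, 7.3]
grip_width: 53.3
grasp_force: 30.0
```

play_rows(
  rows=[
    [0.06, 0, 0, 0, 0, 0, 0],
    [0.07, 0, 0, 0, 0, 0, 0],
    [0.088, 0, 0, 0, 0, 0, 0],
    [0.088, 0, 0, 0, 0, 0, 0],
    [0.088, 0, 0, -0.015, 0, 0, 0],
    [0.088, 0, 0, -0.04, 0, 0, 0],
    [0.088, 0, 0, -0.08, 0, 0, 0],
    [0.088, 0, 0, -0.12, 0, 0, 0],
    [0.088, 0, 0, -0.16, 0, 0, 0],
    [0.088, 0, 0, -0.2, 0, 0, 0],
    [0.088, 0, 0, -0.23, 0, 0, 0],
    [0.088, 0, 0, -0.23, 0, 0, 0],
  ],
)

```text
t: 34.33
eef_pos: [472.0, -112.4, 261.2]
eef_rot: [[-0.0, 1.0, 0.007], [1.0, 0.0, -0.002], [-0.002, 0.007, -1.0]]
wrist_force: [1.2, 0.0, 0.3]
grip_width: 88.0
grasp_force: 0.0
```

play_rows(
  rows=[
    [0.088, 0.03, -0.012, 0, 0, 0, 0],
    [0.088, 0.08, -0.031, 0, 0, 0, 0],
    [0.088, 0.13, -0.051, 0, 0, 0, 0],
    [0.088, 0.18, -0.071, 0, 0, 0, 0],
    [0.088, 0.23, -0.09, 0, 0, 0, 0],
    [0.088, 0.28, -0.11, 0, 0, 0, 0],
    [0.088, 0.33, -0.13, 0, 0, 0, 0],
    [0.088, 0.38, -0.149, 0, 0, 0, 0],
    [0.088, 0.43, -0.169, 0, 0, 0, 0],
    [0.088, 0.48, -0.189, 0, 0, 0, 0],
    [0.088, 0.53, -0.208, 0, 0, 0, 0],
    [0.088, 0.56, -0.22, 0, 0, 0, 0],
  ],
)

```text
t: 35.83
eef_pos: [248.2, 449.3, 255.6]
eef_rot: [[-0.002, 1.0, -0.001], [1.0, 0.002, -0.002], [-0.002, -0.001, -1.0]]
wrist_force: [0.3, -0.1, 1.0]
grip_width: 88.0
grasp_force: 0.0
```

Run:
```python
from workcell import sense,viewer
from h import *
for n in("top","scene"):
    c=viewer.capture(n); cv2.imwrite(f"pics/{n}1.png",c["image"][...,::-1]); W=world(c)
    hsv=cv2.cvtColor(c["image"],cv2.COLOR_RGB2HSV)
    print(n)
    for nm,x,y in(("red",375,-244),("green",470,-112),("yellow",591,234.5),("blue",476,79.5)):
        m=(np.hypot(W[...,0]-x,W[...,1]-y)<50)&(W[...,2]>62)&(W[...,2]<75)
        p=W[m]; (a,b),r=cv2.minEnclosingCircle(p[:,:2].astype(np.float32))
        print(nm,m.sum(),round(a-x,1),round(b-y,1),round(r,1),np.median(p[:,2]).round(1), np.round(np.linalg.lstsq(np.c_[p[:,:2],np.ones(len(p))],p[:,2],rcond=None)[0],3), "hue",np.median(hsv[m][:,0]))
```

```text
top
red 361 1.0 1.0 27.2 68.4 [-4.0000e-03 -1.1000e-02  6.6964e+01] hue 1.0
green 362 -0.2 1.8 26.9 68.1 [-1.4000e-02 -1.0000e-03  7.4673e+01] hue 68.0
yellow 340 -0.2 0.5 27.2 68.1 [1.1000e-02 1.0000e-02 5.8917e+01] hue 30.0
blue 346 -0.6 -1.2 26.5 68.0 [ 2.0000e-03 -2.0000e-03  6.7401e+01] hue 108.0
scene
red 256 3.6 1.8 27.3 68.1 [-4.6000e-02 -7.0000e-03  8.3575e+01] hue 1.0
green 310 1.5 2.4 27.6 69.4 [-3.6000e-02 -1.0000e-02  8.5158e+01] hue 68.0
yellow 366 1.7 2.2 28.1 69.2 [-3.6000e-02  2.9000e-02  8.3601e+01] hue 27.0
blue 313 1.6 -0.1 27.9 69.3 [-4.0000e-02  1.1000e-02  8.7242e+01] hue 110.0
```

View pics/top1.png

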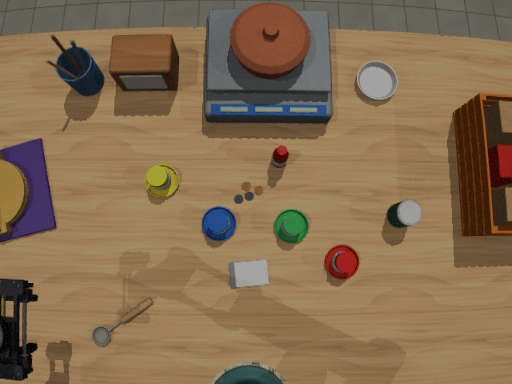

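All four jars stand upright in the matching saucers, within about 4 mm of centre: yellow (158,177), blue (219,223), green (291,226), red (342,262). The bottle (281,155) and tin (405,213) have not moved, and the gripper is clear at the left edge.

play_rows(
  rows=[
    [0.088, 0, 0, 0, 0, 0, 0],
    [0.088, 0, 0, 0, 0, 0, 0],
    [0.088, 0, 0, 0, 0, 0, 0],
    [0.088, 0, 0, 0, 0, 0, 0],
  ],
)

```text
t: 36.42
eef_pos: [250.4, 447.5, 257.3]
eef_rot: [[0.001, 1.0, 0.0], [1.0, -0.001, 0.0], [0.0, 0.0, -1.0]]
wrist_force: [-0.2, 0.7, -0.3]
grip_width: 87.7
grasp_force: 0.0
```

```bash
python3 -c "
from workcell import workorder
print(workorder.sign_off())"
```

```text
the job is handed in; nothing more can be done
None
```

I handed the job in at about 36 s: all four jars stand upright and released in the saucers of their lid colours, within about 4 mm of centre by camera, and the bottle and tin look unmoved; sign-off returned no verdict.

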